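# Bring the round-knife blade up to the stone of the blade grinder

## Task

Bring the blade on the bench grinder up to the grinding wheel with fingertip pushes: first push the red lever round until the cam's low point faces the carriage roller, that is, the lever points straight ahead along the yellow line on the bed. Then gently push the carriage forward by the steel plate at its back until it is fully home against its stop. The blade stays seated in the carriage, is never lifted off, and everything else on the table is left where it is.

Things in the scene. Friction and masses are not known exactly. Their poses are not given: they have to be found in the camera images.
- grinder: grey-green bench grinder for round-knife blades, fixed. Bed plate: x -190 to +160 mm, y -145 to +165 mm, top 14 mm above the table. Origin at table height on the carriage's centre line; x is forward, the way the carriage travels to the wheel; y left; z up. Cam and lever stand on its left, motor on its right: y -30 to -145 mm, x 0 to 90 mm, up to 125 mm high.
- wheel (a point): centre of the pale grinding wheel, 68 mm above the table; wheel 100 mm diameter, 20 mm thick along the grinder's y, under a guard 124 mm long in x and 40 mm wide that reaches 130 mm above the table.
- carriage (a joint): travel in m of the aluminium carriage along the grinder's x: 0 parked at the back (the start), 0.036 home on its stop, blade edge then just short of the wheel. About 4 N of friction; stays where it is left. A roller (18 mm diameter) on an arm on its left side meets the cam: with the cam off its low point the carriage stops short of home.
- push_plate (a point): centre of the rear face of the upright steel plate at the back of the carriage, the face to push, 70 mm above the table; moves with the carriage. Plate 76 mm wide along the grinder's y, 10 mm thick along x, from 24 to 88 mm above the table; behind it the bed is bare for 29 mm, then there is only table.
- blade_seat (a point): centre of the socket in the carriage's flat top, 46 mm above the table, where the blade's flange rests; it moves with the carriage.
- blade: round knife blade, steel disc 100 mm diameter, 3 mm thick, on a dark flange and hub; total height 22 mm above the seat. Loose: only its 21 mm boss, 10 mm deep, stands in the socket. Origin at the underside of its flange, on the seat's centre; z up.
- cam (a joint): angle in rad of the brass cam and its lever about a vertical pivot, from the grinder's x to the lever, counter-clockwise from above positive. 0 is the low point: lever straight ahead over the yellow line, thin side of the disc to the roller. Starts between 1.5 and 2.4 (lever out to the left and back). Turns from -0.6 to 2.7, no stop at the low point; stiff (0.4 Nm, 4 N at the knob), stays put.
- cam_pivot (a point): top of the cam's pivot bolt, 66 mm above the table, on the axis of joint cam; fixed on the grinder at x -50, y +100 mm. The brass disc round it (64 mm diameter, 18 mm off centre) lies 31 to 45 mm above the table, the lever bar (14 mm wide) 49 to 57 mm.
- lever_knob (a point): centre of the top of the red upright round knob at the lever's end, 95 mm from the pivot axis; knob 24 mm diameter, from 60 to 96 mm above the table. It turns with the cam.
- cutter: electric round-knife hand cutter with its blade taken off: red head, yellow handle, on a steel shoe 130 x 55 mm; about 230 mm long, 105 mm high; loose, origin on the table under the shoe's centre, x towards the nose
- shears: cutting shears lying flat, steel blades and black ring handles, 240 mm long, 12 mm thick; loose, origin on the table just behind the pivot screw, x towards the points
- oil_bottle: white oil bottle with red cap, 42 mm diameter, about 115 mm high; loose, origin at the centre of its foot
- spanner: steel spanner lying flat, 150 mm long; loose, origin on the table at its middle
- weight: dark steel pattern weight with a grip knob, 64 mm diameter, 67 mm high; loose, origin at the centre of its foot
- cone_navy: cone of navy thread, 64 mm diameter at the foot, 123 mm high; loose, origin at the centre of its foot
- cone_sky: cone of light-blue thread, same size as the navy one; loose, origin at the centre of its foot
Not all that is in view belongs to the job. Of the things like the blade, leave any that is pink or purple; of the rest the larger one is meant.

How it is judged:
By the outcome, as a careful person would: the job done as asked, in the order asked, and still so for the second after the job is handed in, with the robot touching nothing.
It also fails if it takes over 51 s, if anything falls off the work surface, if the arm or the gripper's body presses on something with over 40 N, if the wrist force passes 120 N, or if a joint passes its speed limit or range.

## Robot

A 7-joint arm with a two-finger parallel gripper is mounted at the origin on the work surface. World frame = base frame: x ahead of the robot, y to its left, z up, the work surface at z = 0. Lengths are in mm, angles in rad, forces in N, time in s.
With the tool pointing down it reaches from about 400 to 925 mm from the base axis. Payload 4.1 kg.
Tool frame: the origin (TCP) lies at the very end of the fingers, on their centre line; the grasp point (between the pads) lies 19 mm behind it; z points along the fingers, y is the line along which they close (so a half turn about z gives the same grasp; the last joint's range is limited). The gripper opens to 85 mm and grips with 20 to 120 N. Pads are 22 mm wide; open, the fingers measure 114 mm over their backs; the gripper's body (76 mm by 85 mm) begins 54 mm behind the grasp point. The pads swing forward as they close: fully open they stand 13 mm farther back than shut.
Start: joints at [1.024, 0.398, 0.045, 1.537, -0.019, 1.207, -0.051], TCP at [281.481, -585.933, 196.147] pointing down, gripper open.
Joint ranges: [-2.82, 2.82], [-0.49, 2.23], [-1.37, 1.46], [0, 2.46], [-1.36, 4.5], [0.23, 2], [-2.94, 2.94]. Speed limits (rad/s): [2.57, 2.57, 3.14, 3.14, 3.14, 3.14, 3.14].

## Interface

Orientations are given as a unit quaternion [x, y, z, w].
In Python, from workcell import ctrl gives the robot as it stands. The module is installed in compiled form; this text tells all that it offers.
- The arm moves only by the shell command python3 -m creep 'ROWS' [FORCE]. ROWS is a JSON object of lists of equal length, an entry for each row: "claw": the opening, from 0 (shut) to 1 (fully open); "slide": the shift along the world's x, y, z in units of 25 mm (1.0 is 25 mm), a list of three; "turn": the turn, a rotation vector about the world's x, y, z in units of 5 degrees (1.0 is 5 degrees), a list of three. In form: {"claw": [claw, ...], "slide": [[dx, dy, dz], ...], "turn": [[wx, wy, wz], ...]}. A call has 1 to 10 rows; each row is the pose to reach, as a shift and turn from the pose commanded when the call began; what a row does not reach only later rows make up. A row lasts 1/10 s, in which the tool goes at most 50 mm and 8.59 degrees, less where a joint would pass 70% of its speed; a pose out of reach is approached as far as the arm can. A call with a gripper value outside its range is refused whole. The fingers move at their own pace and stop on an object; FORCE is the grip in N (left out, the last holds). Time passes only in rows, so rows that repeat a pose let the fingers close. It gives the time, the measured TCP pose, the force, the opening and the grip force at its end, in the units of the state.
- ctrl.get_state(): the state, without advancing time (a new reading comes with each control period).
- ctrl.grab_frame(name): name is "side" or "top"; returns a dict with "pixels" (400x640x3 uint8, red, green, blue), "range_z" (400x640 float32, mm along the optical axis (not along the pixel's ray), 0 where there is no reading), "camera_matrix" (3x3 intrinsics, pixels), "origin" and "attitude" of the camera in the world. Camera axes: x right, y down, z forward; pixel columns grow to the right and rows downward; lengths in mm; the calibration is good to about 2 mm. A picture is of the moment at which its call begins.
- ctrl.close_job(): hands the job in; it is judged then, once.
Trained networks look in a picture, given as the dict that the camera call returned (one of the last four; its "shot" number tells which), for a name from the list of things; names that differ only in an ending like _2 or _b are one class to them, and where a whole thing is asked for, a point or a joint stands for the part that bears it (a point fixed in the world has none). Each returns a list of dicts, best first, with "p" (0 to 1); they miss things now and then, are a little off and sometimes report something else, mostly with a low value. They report only what shows in the picture. A call takes as long as a camera call. They do not tell look-alikes from the thing itself.
- ctrl.recognise(picture, thing): "point" ([x, y, z] in mm, in world coordinates, good to about 4 mm: the middle of the surface that is visible of it).
- ctrl.mark_of(picture, thing): "point" ([x, y, z] in mm, in world coordinates, good to about 4 mm: a listed point, or the origin of a listed thing).
The state is a dict: "t": time; "joint_pos": joint angles; "qd": joint speeds; "effort": joint torques, N m; "position": TCP position; "orientation": TCP orientation; "wrist_force": force on the tool from outside, world axes, zero at the start; "torque": the same for the moment, N m; "gripper_width": finger opening in mm; "grip_force": force on a finger pad.
Only numpy, scipy, OpenCV 4.12 (cv2) and the standard library are available. Lean on these libraries where they do the work, as an engineer would, in place of code of your own. Each camera call takes 0.05 s, during which the arm holds its last target. There are 200 camera calls.

## Working session

There is one attempt and no reset: what is moved stays moved. The work goes in short steps, Python scripts to look and compute and a shell command to move; the robot and the scene stay as the last step left them, time stands still between calls to the robot, and variables do not carry over. Pictures are saved under pics/ and viewed, at most 10 in all, crops included, and the job is handed in when it is done.

```bash
mkdir -p pics
cat > look.py <<'E'
import cv2,numpy as np
from workcell import ctrl
def shot(cam,name=None):
    f=ctrl.grab_frame(cam)
    if name: cv2.imwrite('pics/'+name,f['pixels'][:,:,::-1])
    return f
def marks(f,things,fn='mark_of'):
    for t in things:
        for d in getattr(ctrl,fn)(f,t)[:3]: print(t,round(d['p'],2),np.round(d['point'],0))
E
python3 - <<'E'
from look import *
for c in('top','side'):
    f=shot(c,c+'1.png'); print(c,f['origin'],f['attitude'])
    marks(f,['grinder','wheel','push_plate','blade_seat','blade','cam_pivot','lever_knob'])
s=ctrl.get_state();print(s['t'],s['position'],s['orientation'],s['wrist_force'])
E
```

```text
top [ 357.48444371   41.68575577 1808.84957332] [ 0.70675062 -0.70577973  0.03922478 -0.0289819 ]
grinder 0.67 [581.  58.   1.]
wheel 0.64 [630.  62.  69.]
wheel 0.36 [ 633. -136.   -3.]
wheel 0.17 [575. 323.   3.]
push_plate 0.85 [427.  35.  67.]
push_plate 0.66 [ 546. -140.    2.]
push_plate 0.57 [627.  60.  72.]
blade 0.95 [494.  49.  47.]
blade 0.82 [ 305. -181.   13.]
blade 0.69 [ 627. -320.    6.]
cam_pivot 0.86 [519. 150.  67.]
cam_pivot 0.63 [ 432. -310.   -0.]
side [-93.80234441 944.83810978 760.81859493] [-0.24816295  0.83268462 -0.47240126  0.1479477 ]
grinder 0.91 [584.  56.   2.]
wheel 0.89 [626.  65.  69.]
push_plate 0.79 [423.  39.  70.]
push_plate 0.66 [ 431. -313.   -2.]
blade_seat 0.7 [492.  46.  46.]
blade 0.79 [ 626. -318.   11.]
blade 0.7 [494.  45.  45.]
blade 0.45 [ 304. -180.    4.]
cam_pivot 0.96 [521. 150.  64.]
lever_knob 0.54 [465. 229.  94.]
0.8 [ 281.48136136 -585.91842715  196.17954743] [9.75030048e-01 2.22072964e-01 6.71550558e-06 6.59913798e-05] [-0.094429    0.65899126 -0.34078269]
```

View pics/top1.png

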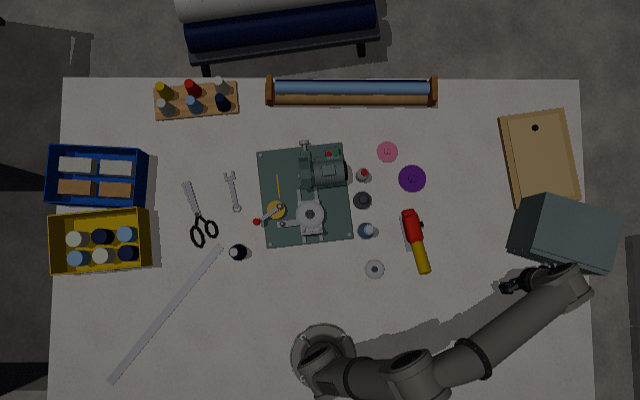

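View pics/side1.png

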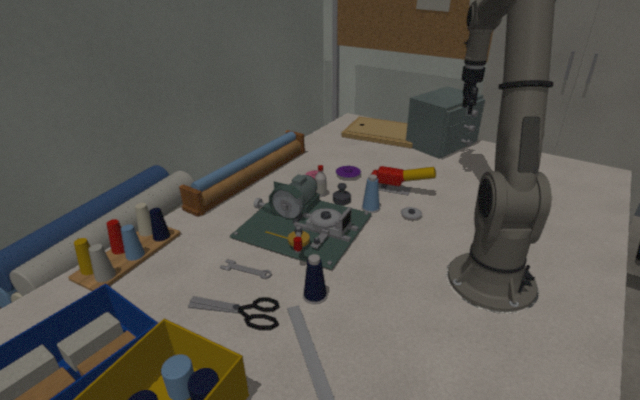

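The views show the grinder with its bed around px (305,195) in the top view. The pivot is at (277,210), the red knob at (257,221) and the blade on its carriage at (310,214). The spares are a pink and a purple disc and a grey ring. I'll refine the bed pose next.

```bash
cat >> look.py <<'E'
from scipy.spatial.transform import Rotation as Ro
def cloud(f):
    K=np.array(f['camera_matrix']);z=f['range_z'];v,u=np.indices(z.shape)
    P=np.stack([(u-K[0,2])/K[0,0]*z,(v-K[1,2])/K[1,1]*z,z],-1)
    return P@Ro.from_quat(f['attitude']).as_matrix().T+np.array(f['origin'])
def onz(f,uv,h):
    K=np.array(f['camera_matrix']);R=Ro.from_quat(f['attitude']).as_matrix();o=np.array(f['origin'])
    d=np.c_[(uv-K[:2,2])/[K[0,0],K[1,1]],np.ones(len(uv))]@R.T
    return o+d*((h-o[2])/d[:,2])[:,None]
def red(f,lo=70,hi=110,box=(380,680,60,300)):
    P=cloud(f);c=f['pixels'].astype(int)
    m=(c[...,0]>90)&(c[...,0]>2*c[...,1])&(c[...,0]>2*c[...,2])&(P[...,0]>box[0])&(P[...,0]<box[1])&(P[...,1]>box[2])&(P[...,1]<box[3])
    return m,P
E
python3 - <<'E'
from look import *
f=shot('top');P=cloud(f);c=f['pixels'].astype(int)
g=(c[...,1]>c[...,0]+8)&(c[...,1]>50)&(P[...,0]>350)&(P[...,0]<800)&(P[...,1]>-130)&(P[...,1]<250)
g=cv2.morphologyEx(g.astype(np.uint8),cv2.MORPH_OPEN,np.ones((3,3)))
cs,_=cv2.findContours(g,cv2.RETR_EXTERNAL,cv2.CHAIN_APPROX_NONE);k=max(cs,key=cv2.contourArea)[:,0].astype(float)
W=onz(f,k,14)[:,:2];r=cv2.minAreaRect(W.astype(np.float32));print('bed',r,cv2.boxPoints(r))
y=(c[...,0]>110)&(c[...,1]>90)&(c[...,2]<60)&(P[...,0]>400)&(P[...,0]<700)&(P[...,1]>60)&(P[...,1]<250)
vu=np.argwhere(y)[:,::-1].astype(float);Y=onz(f,vu,14);print(len(Y));Y=Y[Y[:,0]>570]
print('line',len(Y),cv2.fitLine(Y[:,:2].astype(np.float32),cv2.DIST_L2,0,.01,.01).ravel(),Y[:,:2].min(0),Y[:,:2].max(0))
m,P=red(f);print('knob top-cam',m.sum(),P[m].mean(0), onz(f,np.argwhere(m)[:,::-1].mean(0)[None],90))
print(np.round(P[m],0)[:20])
for cam in('top','side'):
    f=shot(cam);marks(f,['lever_knob','cam_pivot','push_plate','wheel','grinder','blade_seat'])
E
```

```text
bed ((611.3511352539062, 72.69530487060547), (253.22579956054688, 305.9139099121094), 6.903011322021484) [[467.27234  209.326   ]
 [504.0398   -94.370346]
 [755.42993  -63.935394]
 [718.6625   239.76096 ]]
136
line 15 [9.9491614e-01 1.0070687e-01 6.0111249e+02 1.6176840e+02] [574.29691449 159.88100958] [628.21292524 163.89782967]
knob top-cam 27 [465.26687182 229.65844567  95.4727033 ] [[465.60990631 230.26098282  90.        ]]
[[472. 234. 102.]
 [472. 231.  97.]
 [473. 228.  92.]
 [474. 226.  78.]
 [469. 238.  96.]
 [469. 235.  92.]
 [469. 231. 100.]
 [469. 227. 100.]
 [469. 225.  96.]
 [469. 221.  97.]
 [466. 238.  92.]
 [466. 235.  94.]
 [466. 231.  97.]
 [466. 228.  98.]
 [466. 225.  95.]
 [466. 221.  95.]
 [462. 238.  95.]
 [462. 234.  99.]
 [462. 231. 101.]
 [462. 227. 104.]]
lever_knob 0.73 [464. 227.  96.]
lever_knob 0.47 [492.  46.  48.]
cam_pivot 0.9 [521. 151.  66.]
push_plate 0.71 [426.  35.  69.]
push_plate 0.51 [ 440. -150.   -1.]
wheel 0.82 [629.  57.  70.]
wheel 0.63 [482. 442.   1.]
grinder 0.83 [578.  58.  -3.]
blade_seat 0.71 [494.  43.  47.]
blade_seat 0.46 [572. 322.   2.]
lever_knob 0.62 [461. 228.  96.]
cam_pivot 0.88 [517. 150.  66.]
cam_pivot 0.29 [ 638. -138.   -0.]
push_plate 0.98 [422.  38.  71.]
wheel 0.72 [630.  64.  66.]
grinder 0.69 [586.  57.   2.]
grinder 0.4 [ 436. -153.   -1.]
```

```bash
python3 -m creep '{"claw":[0,0,0,0,0,0,0,0,0,0],"slide":[[1.1,1.3,2.2],[2.2,2.7,2.2],[3.3,4,2.2],[4.4,5.4,2.2],[5.5,6.7,2.2],[6.6,8,2.2],[7.8,9.4,2.2],[8.9,10.7,2.2],[10,12,2.2],[11.1,13.4,2.2]],"turn":[[0,0,0],[0,0,0],[0,0,0],[0,0,0],[0,0,0],[0,0,0],[0,0,0],[0,0,0],[0,0,0],[0,0,0]]}'
```

```text
t: 2.55
position: [559.8, -250.0, 251.3]
orientation: [0.975, 0.222, 0.0, 0.0]
wrist_force: [0.8, -0.5, -0.4]
gripper_width: 0.2
grip_force: 0.0
```

```bash
python3 -m creep '{"claw":[0,0,0,0,0,0,0,0,0,0],"slide":[[-0.5,1.8,0],[-1,3.6,0],[-1.5,5.5,0],[-2,7.3,0],[-2.5,9.1,0],[-3.1,11,0],[-3.6,12.8,0],[-4.1,14.6,0],[-4.6,16.4,0],[-5.1,18.25,0]],"turn":[[0,0,0],[0,0,0.2],[0,0,0.4],[0,0,0.6],[0,0,0.8],[0,0,1],[0,0,1.2],[0,0,1.4],[0,0,1.6],[0,0,1.8]]}'
python3 -m creep '{"claw":[0,0,0,0,0,0,0,0],"slide":[[0,0,0],[0,0,-1.5],[0,0,-3],[0,0,-4.5],[0,0,-6],[0,0,-6.6],[0,0,-7.1],[0,0,-7.1]],"turn":[[0,0,0],[0,0,0],[0,0,0],[0,0,0],[0,0,0],[0,0,0],[0,0,0],[0,0,0]]}'
python3 - <<'E'
from look import *
s=ctrl.get_state();print(s['t'],s['position'],s['orientation'],s['joint_pos'])
p=np.array(s['position']);piv=np.array([519.5,150.3])
f=shot('side','side2.png');cv2.imwrite('pics/side2c.png',cv2.resize(f['pixels'][150:300,200:420,::-1],None,fx=3.5,fy=3.5))
# contact arc
prev=None
for k in range(0,13):
    th=2.18-np.radians(10*k); u=np.array([np.cos(th),np.sin(th)]);n=np.array([-u[1],u[0]])
    q=piv+95*u+23*n
    print(10*k,np.round((q-p[:2])/25,2),'turn',-2*k)
E
```

```text
t: 3.55
position: [430.9, 206.8, 251.6]
orientation: [0.955, 0.298, 0.001, 0.0]
wrist_force: [1.3, 0.1, -0.5]
gripper_width: -0.2
grip_force: 0.0
t: 4.35
position: [430.7, 204.5, 72.5]
orientation: [0.955, 0.298, -0.001, 0.0]
wrist_force: [-0.3, 0.2, -0.2]
gripper_width: 0.0
grip_force: 0.0
4.35 [430.74278073 204.53759348  72.47828173] [ 9.54638283e-01  2.97765103e-01 -1.28632442e-03  1.91646611e-04] [-0.06746379  0.2669959  -0.53219624  2.05798242  0.17674117  0.86250573
 -1.66613849]
0 [0.62 0.42] turn 0
10 [1.12 0.89] turn -2
20 [1.68 1.27] turn -4
30 [2.31 1.54] turn -6
40 [2.97 1.7 ] turn -8
50 [3.65 1.74] turn -10
60 [4.33 1.66] turn -12
70 [4.98 1.47] turn -14
80 [5.59 1.16] turn -16
90 [6.14 0.76] turn -18
100 [6.61 0.27] turn -20
110 [ 6.99 -0.3 ] turn -22
120 [ 7.26 -0.93] turn -24
```

View pics/side2c.png

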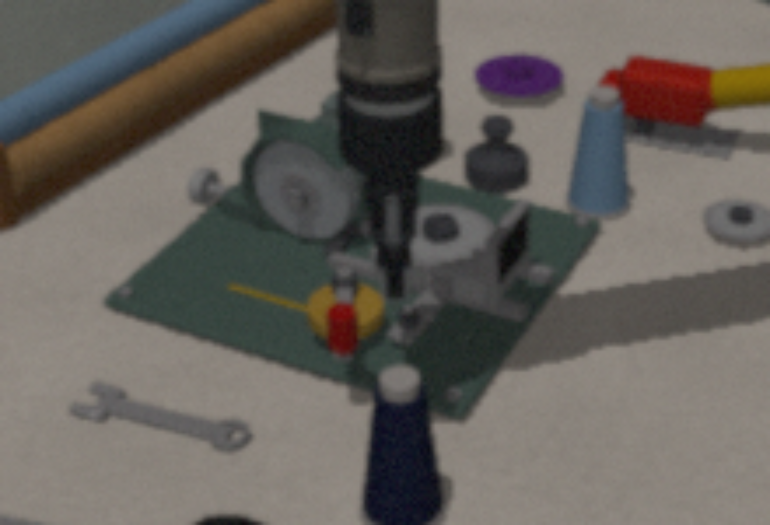

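The finger stands free behind the knob, which is at crop px (343,330). Joint 7 would run short on the clockwise sweep, so I'll turn the tool 90° counter-clockwise first.

```bash
python3 -m creep '{"claw":[0,0,0,0,0,0,0,0,0,0],"slide":[[0,0,0],[0,0,0],[0,0,0],[0,0,0],[0,0,0],[0,0,0],[0,0,0],[0,0,0],[0,0,0],[0,0,0]],"turn":[[0,0,1.6],[0,0,3.2],[0,0,4.8],[0,0,6.4],[0,0,8],[0,0,9.6],[0,0,11.2],[0,0,12.8],[0,0,14.4],[0,0,16]]}'
python3 -m creep '{"claw":[0,0,0,0],"slide":[[0,0,0],[0.1,0.1,0],[0.2,0.2,0],[0.3,0.2,0]],"turn":[[0,0,1],[0,0,2],[0,0,2],[0,0,2]]}'
python3 - <<'E'
from look import *
s=ctrl.get_state();print(s['t'],s['position'],s['joint_pos'][6])
p=np.array(s['position']);piv=np.array([519.5,150.3])
for k in range(0,25):
    th=2.18-np.radians(5*k); u=np.array([np.cos(th),np.sin(th)]);n=np.array([-u[1],u[0]])
    q=piv+95*u+26.5*n
    print(5*k,np.round((q-p[:2])/25,2),'turn',-k)
E
```

```text
t: 5.4
position: [433.0, 205.7, 75.3]
orientation: [0.538, 0.843, 0.001, 0.001]
wrist_force: [-0.2, 1.1, 0.2]
gripper_width: -0.3
grip_force: 0.0
t: 5.8
position: [440.1, 211.0, 74.7]
orientation: [0.465, 0.885, 0.001, 0.001]
wrist_force: [-0.5, -0.4, 0.2]
gripper_width: -0.3
grip_force: 0.0
5.8 [440.10063419 210.9555603   74.69788852] -0.2208629122678243
0 [0.13 0.08] turn 0
5 [0.36 0.34] turn -1
10 [0.61 0.57] turn -2
15 [0.89 0.79] turn -3
20 [1.17 0.97] turn -4
25 [1.48 1.13] turn -5
30 [1.79 1.27] turn -6
35 [2.12 1.38] turn -7
40 [2.46 1.45] turn -8
45 [2.8 1.5] turn -9
50 [3.14 1.52] turn -10
55 [3.49 1.51] turn -11
60 [3.83 1.46] turn -12
65 [4.16 1.39] turn -13
70 [4.49 1.29] turn -14
75 [4.81 1.16] turn -15
80 [5.12 1.01] turn -16
85 [5.41 0.82] turn -17
90 [5.69 0.62] turn -18
95 [5.94 0.39] turn -19
100 [6.18 0.14] turn -20
105 [ 6.39 -0.14] turn -21
110 [ 6.58 -0.42] turn -22
115 [ 6.74 -0.73] turn -23
120 [ 6.87 -1.05] turn -24
```

```bash
python3 -m creep '{"claw":[0,0,0,0,0,0,0,0,0,0],"slide":[[0.15,0.1,0],[0.35,0.35,0],[0.6,0.55,0],[0.9,0.8,0],[1.15,0.95,0],[1.5,1.15,0],[1.8,1.25,0],[2.1,1.4,0],[2.45,1.45,0],[2.45,1.45,0]],"turn":[[0,0,0],[0,0,-1],[0,0,-2],[0,0,-3],[0,0,-4],[0,0,-5],[0,0,-6],[0,0,-7],[0,0,-8],[0,0,-8]]}'
python3 - <<'E'
from look import *
piv=np.array([519.5,150.3])
f=shot('side','side3.png');cv2.imwrite('pics/side3c.png',cv2.resize(f['pixels'][150:300,200:420,::-1],None,fx=3.5,fy=3.5))
for t in('lever_knob','cam_pivot'):marks(f,[t])
m,P=red(f);k=P[m].mean(0) if m.any() else None;print(m.sum(),k)
s=ctrl.get_state();print(s['position'],s['wrist_force'])
f=shot('top');marks(f,['lever_knob']);m,P=red(f);print(m.sum(),P[m].mean(0) if m.any() else 0)
E
```

```text
t: 6.8
position: [501.6, 246.9, 73.9]
orientation: [0.74, 0.673, 0.001, 0.0]
wrist_force: [-0.2, -0.0, 0.6]
gripper_width: 0.3
grip_force: 0.0
lever_knob 0.57 [465. 229.  96.]
cam_pivot 0.82 [521. 151.  64.]
1 [460.83729382 236.77235237  70.60263748]
[499.81142165 246.55561815  73.5711238 ] [-0.66251003 -0.70626869 -0.68442367]
lever_knob 0.54 [468. 228.  92.]
0 0
```

View pics/side3c.png

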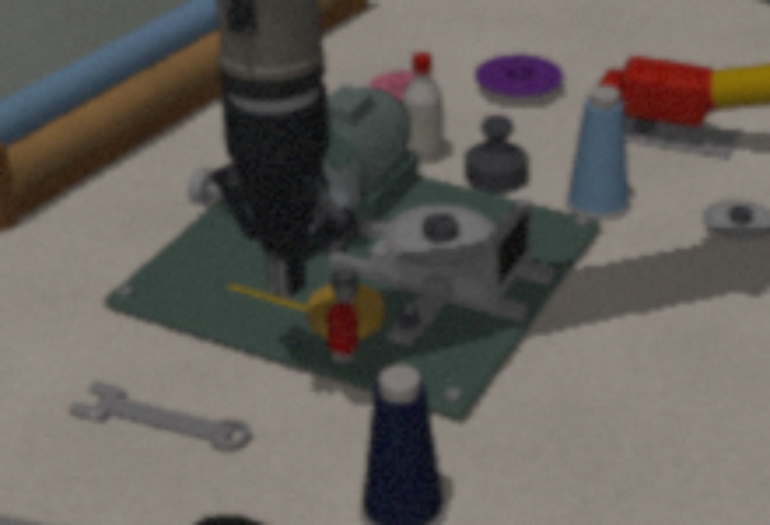

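```bash
cat >> look.py <<'E'
def proj(f,p):
    K=np.array(f['camera_matrix']);q=Ro.from_quat(f['attitude']).as_matrix().T@(np.array(p)-f['origin']);q=K@q;return q[:2]/q[2]
E
python3 - <<'E'
from look import *
s=ctrl.get_state();p=s['position'];print(p)
for c in('side','top'):
    f=shot(c,c+'4.png');u=proj(f,p);print(c,u,'crop',(u-[200,150])*3.5,'knob',(proj(f,[465,229,96])-[200,150])*3.5, proj(f,[0,0,0]))
    P=cloud(f); print('grip pts', )
    d=P.reshape(-1,3); c_=f['pixels'].reshape(-1,3).astype(int)
    m=(abs(d[:,0]-p[0])<120)&(abs(d[:,1]-p[1])<150)&(d[:,2]>135)&(d[:,2]<300)
    q=d[m];print(m.sum(),q.mean(0) if m.any() else 0,q.min(0),q.max(0))
    m2=(abs(P[...,2]-170)<20)&(P[...,0]>350)&(P[...,0]<750);print('z150-190 pts',P[m2].mean(0),m2.sum())
E
```

```text
[499.73920708 246.48231005  73.60580582]
side [283.34057799 243.22489724] crop [291.69202297 326.28714033] knob [339.79786526 306.08892724] [490.3808773  279.63653867]
grip pts
1456 [484.75587579 262.3757776  226.27219639] [435.73927043 218.18187294 135.13423663] [560.24392302 287.22391395 299.98313596]
z150-190 pts [ 474.8768328  -331.17636614  170.82412962] 781
top [251.38713884 211.45828385] crop [179.85498593 215.10399349] knob [194.80799839 249.13052813] [322.83519221 356.34077047]
grip pts
10 [554.94118547 233.78235812 199.10473803] [548.78564578 230.33176319 195.00253733] [558.65858539 240.45315285 205.66559467]
z150-190 pts [ 450.48594602 -674.40237452  170.06883301] 330
```

View pics/top4.png

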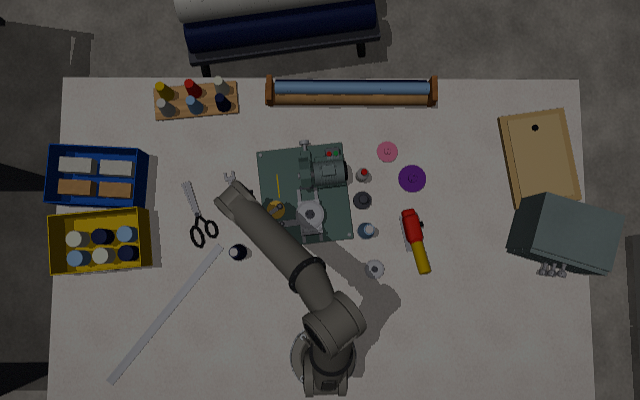

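The top view shows the arm over the lever, and the knob hasn't moved. In the side view the fingertip looks about 10 px higher than the TCP projects to, so I'll measure the real tip height.

Run:
```python
from look import *
f=shot('side');P=cloud(f);c=f['pixels'].astype(int)
m=(P[...,0]>440)&(P[...,0]<600)&(P[...,1]>190)&(P[...,1]<300)&(P[...,2]>62)
for lo in range(65,240,12):
    k=m&(P[...,2]>=lo)&(P[...,2]<lo+12); q=P[k]
    if len(q): vu=np.argwhere(k).mean(0);print(lo,len(q),np.round(np.median(q,0)),'ext y',np.round(np.percentile(q,[5,95],0)[:,:2]),'px',np.round(vu[::-1]),c[k].mean(0).round())
cv2.imwrite('pics/side5c.png',cv2.resize(f['pixels'][190:270,240:340,::-1],None,fx=7,fy=7,interpolation=cv2.INTER_NEAREST))
```

```text
65 35 [455. 238.  71.] ext y [[451. 224.]
 [468. 241.]] px [298. 247.] [78. 19. 15.]
77 33 [455. 236.  83.] ext y [[452. 224.]
 [467. 240.]] px [298. 243.] [76. 20. 14.]
89 39 [462. 232.  93.] ext y [[453. 222.]
 [470. 240.]] px [297. 239.] [74. 19. 16.]
101 8 [494. 255. 110.] ext y [[490. 247.]
 [503. 259.]] px [282. 234.] [67. 66. 53.]
113 36 [492. 255. 119.] ext y [[485. 243.]
 [504. 259.]] px [283. 232.] [47. 50. 50.]
125 46 [491. 254. 131.] ext y [[483. 243.]
 [510. 258.]] px [283. 228.] [40. 43. 42.]
137 25 [496. 256. 142.] ext y [[485. 254.]
 [509. 259.]] px [281. 224.] [38. 39. 39.]
149 80 [493. 257. 157.] ext y [[467. 240.]
 [526. 262.]] px [281. 220.] [24. 27. 27.]
161 89 [488. 257. 168.] ext y [[460. 239.]
 [537. 263.]] px [280. 217.] [24. 25. 26.]
173 109 [499. 257. 178.] ext y [[450. 244.]
 [546. 265.]] px [279. 213.] [23. 24. 25.]
185 125 [499. 259. 191.] ext y [[443. 247.]
 [552. 265.]] px [279. 209.] [25. 26. 27.]
197 140 [479. 258. 203.] ext y [[442. 247.]
 [552. 267.]] px [282. 206.] [31. 32. 33.]
209 114 [481. 259. 213.] ext y [[457. 246.]
 [523. 267.]] px [283. 203.] [25. 26. 28.]
221 46 [464. 259. 227.] ext y [[460. 242.]
 [481. 262.]] px [288. 200.] [25. 27. 27.]
233 99 [473. 272. 240.] ext y [[461. 241.]
 [511. 285.]] px [281. 196.] [23. 24. 25.]
```

View pics/side5c.png

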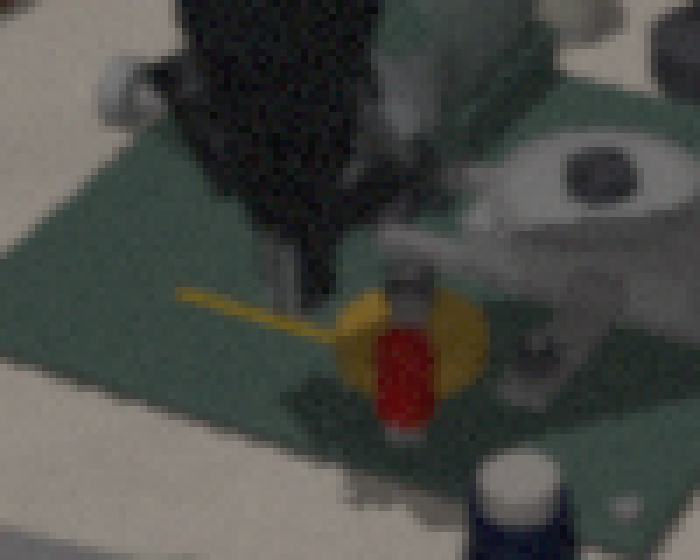

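The fingertip ends at about z 103 mm (crop px (300,300)), roughly 30 mm above the reported TCP, so it passed over the knob. I'll go back and then come down 30 mm further.

```bash
python3 -m creep '{"claw":[0,0,0,0,0,0,0,0],"slide":[[0,0,0.6],[-0.7,-0.3,0.6],[-1.4,-0.8,0.6],[-2.1,-1.2,0.6],[-2.75,-1.65,0.6],[-2.75,-1.65,0.6],[-2.75,-1.65,0],[-2.75,-1.65,0]],"turn":[[0,0,1.6],[0,0,3.2],[0,0,4.8],[0,0,6.4],[0,0,8],[0,0,8],[0,0,8],[0,0,8]]}'
python3 -m creep '{"claw":[0,0,0,0,0,0],"slide":[[0,0,-0.3],[0,0,-0.6],[0,0,-0.9],[0,0,-1.2],[0,0,-1.2],[0,0,-1.2]],"turn":[[0,0,0],[0,0,0],[0,0,0],[0,0,0],[0,0,0],[0,0,0]]}'
python3 - <<'E'
from look import *
f=shot('side','side6.png');P=cloud(f)
s=ctrl.get_state();p=s['position'];print(p,s['wrist_force'])
cv2.imwrite('pics/side6c.png',cv2.resize(f['pixels'][190:270,250:350,::-1],None,fx=7,fy=7,interpolation=cv2.INTER_NEAREST))
print('tcp proj crop',(proj(f,p)-[250,190])*7,(proj(f,np.array(p)+[0,0,30])-[250,190])*7)
E
```

```text
t: 8.0
position: [431.0, 205.0, 72.0]
orientation: [0.465, 0.885, -0.001, -0.001]
wrist_force: [-0.7, -0.5, -0.9]
gripper_width: -0.1
grip_force: 0.0
t: 8.6
position: [431.4, 205.4, 43.5]
orientation: [0.464, 0.886, -0.0, -0.0]
wrist_force: [0.4, -0.2, 0.3]
gripper_width: 0.1
grip_force: 0.0
[431.60165008 205.50945915  43.72999867] [-0.12748925  0.0177965   0.2956008 ]
tcp proj crop [438.71895074 437.04560937] [437.10170624 375.91420364]
```

View pics/side6c.png

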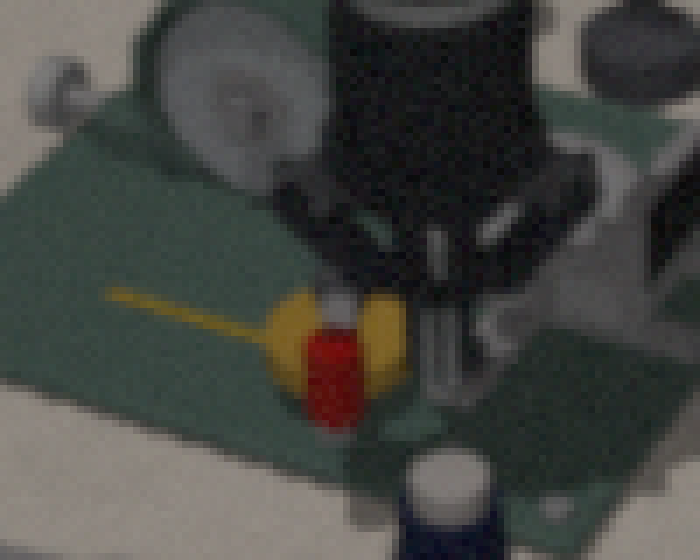

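The fingertip now sits at about crop px (440,400), well below the knob top, so it will meet the knob. I'll make a first short push and check the force.

```bash
python3 -m creep '{"claw":[0,0,0,0,0,0,0],"slide":[[0.2,0.1,0.1],[0.35,0.2,0.1],[0.5,0.3,0.1],[0.7,0.55,0.1],[0.95,0.8,0.1],[1.25,1,0.1],[1.5,1.2,0.1]],"turn":[[0,0,0],[0,0,0],[0,0,0],[0,0,-1],[0,0,-2],[0,0,-3],[0,0,-4]]}'
python3 - <<'E'
from look import *
piv=np.array([519.5,150.3])
s=ctrl.get_state();print(s['position'],s['wrist_force'])
for c in('side','top'):
    f=shot(c);marks(f,['lever_knob']);m,P=red(f)
    if m.any(): k=np.median(P[m],0);print(m.sum(),k)
E
```

```text
t: 9.35
position: [467.5, 234.3, 45.8]
orientation: [0.613, 0.79, -0.002, -0.0]
wrist_force: [-3.4, -2.8, 2.6]
gripper_width: 0.2
grip_force: 2.3
[467.54792049 234.26456737  45.76978634] [-3.3794213  -2.82628981  2.56900953]
lever_knob 0.66 [488. 238.  94.]
21 [488.89430442 251.15363244  92.6376344 ]
lever_knob 0.69 [495. 242.  92.]
```

```bash
python3 -m creep '{"claw":[0,0,0,0,0,0,0,0,0,0],"slide":[[0.3,0.15,0],[0.6,0.3,0],[0.95,0.4,0],[1.3,0.5,0],[1.65,0.55,0],[1.95,0.55,0],[2.3,0.55,0],[2.65,0.5,0],[3,0.4,0],[3.3,0.3,0]],"turn":[[0,0,-1],[0,0,-2],[0,0,-3],[0,0,-4],[0,0,-5],[0,0,-6],[0,0,-7],[0,0,-8],[0,0,-9],[0,0,-10]]}'
cat >> look.py <<'E'
def lever():
    piv=np.array([519.5,150.3])
    s=ctrl.get_state();print(np.round(s['position'],1),np.round(s['wrist_force'],1))
    for c in('side','top'):
        f=shot(c,f'l{s["t"]:.2f}{c}.png');m,P=red(f)
        K=[d['point'][:2] for d in ctrl.mark_of(f,'lever_knob') if d['p']>.4][:2]
        if m.sum()>5:
            uv=np.argwhere(m)[:,::-1].mean(0)[None];print('red',m.sum(),np.median(P[m],0).round(),onz(f,uv,80 if c=='side' else 93).round(1))
        for k in K: d=np.array(k)-piv;print(c,np.round(k),'r',np.hypot(*d).round(),'cam deg',np.degrees(np.arctan2(d[1],d[0])-.12).round(1))
E
python3 -c "
from look import *
lever()"
```

```text
t: 10.55
position: [549.9, 245.7, 46.0]
orientation: [0.888, 0.459, -0.0, -0.002]
wrist_force: [-3.6, 4.3, -0.8]
gripper_width: -0.3
grip_force: 2.5
[549.9 245.7  46. ] [-3.6  4.3 -0.8]
side [570. 232.] r 96.0 cam deg 51.3
top [ 438. -151.] r 312.0 cam deg -111.9
```

```bash
python3 -m creep '{"claw":[0,0,0,0,0,0,0,0,0],"slide":[[0.3,-0.15,0],[0.6,-0.3,0],[0.9,-0.45,0],[1.2,-0.65,0],[1.45,-0.9,0],[1.7,-1.15,0],[1.9,-1.45,0],[2.1,-1.7,0],[2.1,-1.7,0]],"turn":[[0,0,-1],[0,0,-2],[0,0,-3],[0,0,-4],[0,0,-5],[0,0,-6],[0,0,-7],[0,0,-8],[0,0,-8]]}'
python3 -c "
from look import *
lever()"
```

```text
t: 11.65
position: [604.8, 200.8, 46.3]
orientation: [0.992, 0.128, 0.001, -0.0]
wrist_force: [0.9, 3.5, -0.3]
gripper_width: 0.1
grip_force: 1.1
[604.8 200.8  46.3] [ 0.9  3.5 -0.3]
side [612. 176.] r 96.0 cam deg 8.9
```

```bash
python3 -m creep '{"claw":[0,0,0,0,0,0,0,0,0,0],"slide":[[0.15,-0.3,0],[0.15,-0.3,0],[0.15,0.5,0],[0.15,0.8,2],[0.15,0.8,4],[0.15,0.8,6],[0.15,-1,6.5],[0.1,-3,6.5],[-0.2,-5,6.5],[-0.5,-7,6.5]],"turn":[[0,0,-1],[0,0,-1],[0,0,-1],[0,0,-1],[0,0,-1],[0,0,0.5],[0,0,2],[0,0,3.5],[0,0,5],[0,0,6.5]]}'
python3 -m creep '{"claw":[0,0,0,0,0],"slide":[[-0.5,-2,0],[-1,-4,0],[-1.5,-6,0],[-2,-8,0],[-2,-8,0]],"turn":[[0,0,1.6],[0,0,3.2],[0,0,4.8],[0,0,6.4],[0,0,8]]}'
python3 - <<'E'
from look import *
lever();lever()
f=shot('top','top7.png');cv2.imwrite('pics/top7c.png',cv2.resize(f['pixels'][135:260,245:365,::-1],None,fx=4.6,fy=4.6,interpolation=cv2.INTER_CUBIC))
print((proj(f,[519.5,150.3,66])-[245,135])*4.6,(proj(f,[519.5+95*np.cos(.12),150.3+95*np.sin(.12),94])-[245,135])*4.6)
E
```

```text
t: 12.85
position: [590.6, 22.7, 208.8]
orientation: [0.915, 0.403, -0.001, 0.001]
wrist_force: [0.8, -0.6, -0.0]
gripper_width: 0.4
grip_force: 0.0
t: 13.35
position: [538.1, -181.5, 208.5]
orientation: [0.725, 0.688, -0.003, 0.001]
wrist_force: [-0.2, 0.5, -0.4]
gripper_width: 0.1
grip_force: 0.0
[ 538.1 -181.5  208.5] [-0.2  0.5 -0.4]
red 24 [612. 172.  93.] [[625.5 156.7  80. ]]
side [612. 169.] r 94.0 cam deg 4.5
red 29 [613. 169.  96.] [[613.8 170.3  93. ]]
top [616. 169.] r 98.0 cam deg 4.1
[ 541.  -173.6  208.6] [-0.5  0.5 -0.7]
red 25 [612. 172.  93.] [[625.2 158.   80. ]]
side [614. 168.] r 96.0 cam deg 3.7
red 29 [612. 169.  96.] [[613.8 170.3  93. ]]
top [617. 170.] r 100.0 cam deg 4.8
[159.48145394 326.49933702] [142.82248102 196.29852392]
```

View pics/top7c.png

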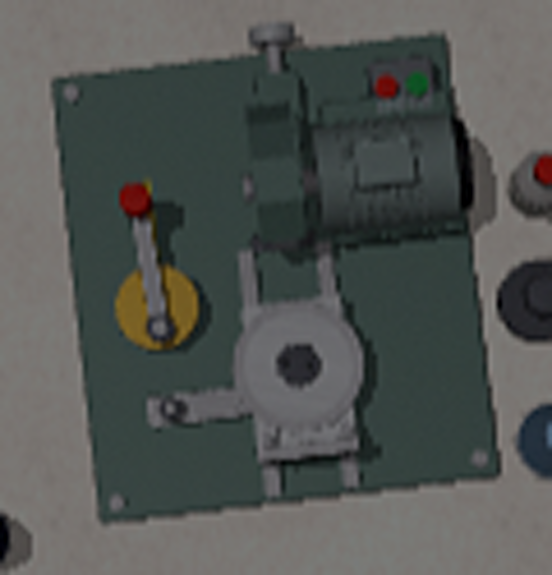

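The top view shows the knob at crop px (135,199), while lever-straight would put it at (143,196). That leaves about 4° (6.5 mm) to go, so I'll return for a fine push.

```bash
python3 -m creep '{"claw":[0,0,0,0,0,0,0,0,0,0],"slide":[[0.3,1.6,0],[0.6,3.2,0],[0.9,4.8,0],[1.2,6.4,0],[1.5,8,0],[1.8,9.6,0],[2.1,11.2,0],[2.4,12.8,0],[2.7,14.4,0],[2.7,15.6,0]],"turn":[[0,0,-1.6],[0,0,-3.2],[0,0,-4.8],[0,0,-6.4],[0,0,-8],[0,0,-9.6],[0,0,-11.2],[0,0,-12.8],[0,0,-14.4],[0,0,-16]]}'
python3 -m creep '{"claw":[0,0,0,0,0,0,0,0],"slide":[[0,0,0],[0,0,-1.5],[0,0,-3],[0,0,-4.5],[0,0,-6],[0,0,-6.5],[0,0,-6.5],[0,0,-6.5]],"turn":[[0,0,0],[0,0,0],[0,0,0],[0,0,0],[0,0,0],[0,0,0],[0,0,0],[0,0,0]]}'
```

```text
t: 14.8
position: [608.8, 220.9, 208.4]
orientation: [0.998, 0.06, 0.0, -0.001]
wrist_force: [-0.4, 0.4, -0.4]
gripper_width: -0.0
grip_force: 0.0
t: 15.6
position: [610.4, 217.0, 47.8]
orientation: [0.998, 0.061, 0.001, -0.0]
wrist_force: [0.0, 1.1, -1.0]
gripper_width: 0.3
grip_force: 0.0
```

```bash
python3 -m creep '{"claw":[0,0,0,0,0,0,0,0],"slide":[[0,-0.3,0],[0,-0.6,0],[0,-0.8,0],[0,-0.9,0],[0,-1,0],[0,-1.1,0],[0,-1.15,0],[0,-1.15,0]],"turn":[[0,0,0],[0,0,0],[0,0,0],[0,0,0],[0,0,0],[0,0,0],[0,0,0],[0,0,0]]}'
python3 -c "
from look import *
lever();lever()"
```

```text
t: 16.4
position: [610.8, 190.5, 47.2]
orientation: [0.998, 0.062, 0.002, -0.002]
wrist_force: [3.0, 5.1, 1.4]
gripper_width: 0.1
grip_force: 2.1
[610.8 190.5  47.2] [3.  5.1 1.4]
side [614. 166.] r 96.0 cam deg 2.2
[610.8 190.4  47.2] [1.9 4.6 1.8]
side [617. 164.] r 99.0 cam deg 1.0
```

```bash
python3 -m creep '{"claw":[0,0,0,0,0,0,0,0,0,0],"slide":[[0,-0.06,0],[0,-0.12,0],[0,-0.12,0],[0,0.8,0],[0,1,2],[0,1,4],[0,1,6],[0,-1,6.5],[0,-3,6.5],[-0.3,-5,6.5]],"turn":[[0,0,0],[0,0,0],[0,0,0],[0,0,0],[0,0,0],[0,0,0],[0,0,0],[0,0,0],[0,0,0],[0,0,0]]}'
python3 -m creep '{"claw":[0,0,0,0,0,0],"slide":[[-0.5,-2,0],[-1,-4,0],[-1.5,-6,0],[-2,-8,0],[-2,-9,0],[-2,-9,0]],"turn":[[0,0,0],[0,0,0],[0,0,0],[0,0,0],[0,0,0],[0,0,0]]}'
python3 - <<'E'
from look import *
lever();lever()
f=shot('top','top8.png');cv2.imwrite('pics/top8c.png',cv2.resize(f['pixels'][165:225,250:320,::-1],None,fx=8,fy=8,interpolation=cv2.INTER_CUBIC))
print((proj(f,[519.5,150.3,66])-[250,165])*8,(proj(f,[519.5+95*np.cos(.12),150.3+95*np.sin(.12),94])-[250,165])*8)
marks(f,['push_plate','blade'])
E
```

```text
t: 17.8
position: [602.3, 62.3, 209.3]
orientation: [0.998, 0.061, 0.001, 0.001]
wrist_force: [-0.0, -0.3, 0.2]
gripper_width: -0.4
grip_force: 0.0
t: 18.4
position: [549.4, -168.1, 208.3]
orientation: [0.998, 0.056, -0.001, 0.002]
wrist_force: [-0.8, -0.5, 0.3]
gripper_width: 0.1
grip_force: 0.0
[ 549.4 -168.1  208.3] [-0.8 -0.5  0.3]
red 23 [613. 166.  93.] [[626.8 150.3  80. ]]
side [610. 164.] r 92.0 cam deg 1.5
side [ 547. -140.] r 292.0 cam deg -91.5
red 32 [614. 163.  96.] [[614.6 163.6  93. ]]
top [616. 162.] r 97.0 cam deg -0.1
[ 552.  -158.5  208.4] [0.7 1.2 0.3]
red 23 [613. 165.  93.] [[626.8 150.3  80. ]]
side [617. 163.] r 98.0 cam deg 0.5
red 31 [613. 165.  97.] [[614.3 163.7  93. ]]
top [618. 163.] r 99.0 cam deg 0.6
[237.35905033 327.82493394] [208.38692351 101.38873726]
push_plate 0.73 [424.  35.  67.]
blade 0.82 [493.  47.  46.]
blade 0.74 [ 724. -233.    9.]
blade 0.62 [ 629. -318.   10.]
```

View pics/top8c.png

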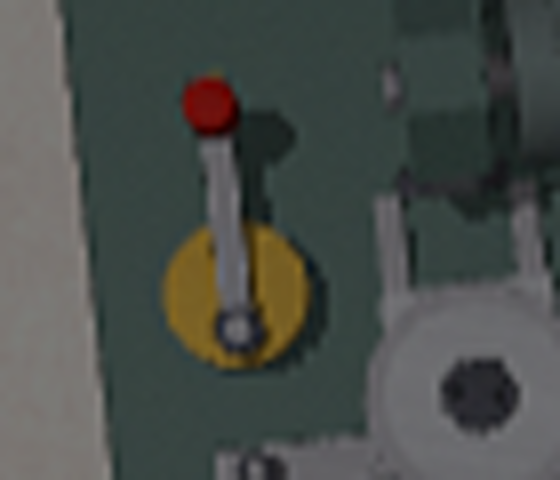

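The lever now lies over the yellow line: the knob is at crop px (210,105) against a predicted (208,101), within about 1°. Next I'll go behind the plate.

```bash
python3 -m creep '{"claw":[0,0,0,0,0,0,0,0,0,0],"slide":[[-1,1.3,0],[-2,2.6,0],[-3,3.9,0],[-4,5.2,0],[-5,6.5,0],[-5.5,7.2,0],[-5.9,7.7,0],[-5.9,7.7,0],[-5.9,7.7,0],[-5.9,7.7,0]],"turn":[[0,0,0],[0,0,0],[0,0,0],[0,0,0],[0,0,0],[0,0,0],[0,0,0],[0,0,0],[0,0,0],[0,0,0]]}'
```

```text
t: 19.95
position: [405.3, 31.1, 208.6]
orientation: [0.998, 0.06, 0.0, 0.0]
wrist_force: [-0.1, -1.1, -0.7]
gripper_width: 0.2
grip_force: 0.0
```

```bash
python3 -m creep '{"claw":[0,0,0,0,0,0,0,0,0],"slide":[[-0.15,0.1,0],[-0.15,0.1,-1.5],[-0.15,0.1,-3],[-0.15,0.1,-4],[-0.15,0.1,-4.6],[-0.15,0.1,-5.2],[-0.15,0.1,-5.8],[-0.15,0.1,-6.4],[-0.15,0.1,-6.6]],"turn":[[0,0,0],[0,0,0],[0,0,0],[0,0,0],[0,0,0],[0,0,0],[0,0,0],[0,0,0],[0,0,0]]}'
python3 - <<'E'
from look import *
f=shot('side');P=cloud(f);s=ctrl.get_state();p=s['position'];print(p,s['orientation'],s['wrist_force'],s['joint_pos'])
marks(f,['push_plate','blade'])
cv2.imwrite('pics/side9c.png',cv2.resize(f['pixels'][180:270,290:400,::-1],None,fx=6,fy=6,interpolation=cv2.INTER_CUBIC))
print((proj(f,p)-[290,180])*6)
E
```

```text
t: 20.85
position: [399.7, 34.2, 42.3]
orientation: [0.998, 0.061, -0.002, 0.0]
wrist_force: [-0.5, 0.3, 0.0]
gripper_width: 0.1
grip_force: 0.0
[399.65283946  34.34289854  42.33169266] [ 9.98147224e-01  6.08263763e-02 -1.50721098e-03 -2.81319899e-06] [-0.74965148  0.96487069  0.09456853] [ 0.10804118  0.17097022 -0.32479433  2.24866136  0.08033534  0.73533011
 -1.72120198]
blade 0.86 [494.  43.  47.]
blade 0.59 [ 305. -184.    3.]
blade 0.58 [ 626. -316.   11.]
[381.35414846 278.76489812]
```

View pics/side9c.png

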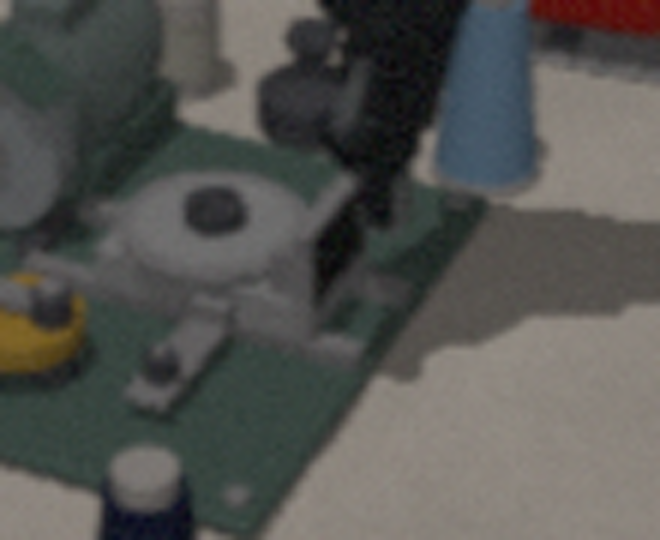

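The fingertip, at crop px (378,225), stands behind the plate and below its top edge. I'll lower it 10 mm and push gently.

```bash
python3 -m creep '{"claw":[0,0,0,0,0,0,0,0,0,0],"slide":[[0,0,-0.4],[0.2,0.02,-0.4],[0.35,0.04,-0.4],[0.45,0.05,-0.4],[0.55,0.06,-0.4],[0.65,0.07,-0.4],[0.75,0.09,-0.4],[0.85,0.1,-0.4],[0.95,0.11,-0.4],[1.05,0.12,-0.4]],"turn":[[0,0,0],[0,0,0],[0,0,0],[0,0,0],[0,0,0],[0,0,0],[0,0,0],[0,0,0],[0,0,0],[0,0,0]]}'
python3 - <<'E'
from look import *
for c in('side','top'):marks(shot(c),['push_plate','blade_seat','blade'])
E
```

```text
t: 22.0
position: [426.6, 37.7, 33.4]
orientation: [0.998, 0.061, -0.0, 0.0]
wrist_force: [-3.6, -0.2, 1.0]
gripper_width: 0.0
grip_force: 2.2
push_plate 0.57 [436.  39.  71.]
push_plate 0.5 [360. 299.  -5.]
blade_seat 0.7 [510.  50.  47.]
blade 0.68 [510.  51.  47.]
blade 0.59 [ 303. -183.    3.]
blade 0.48 [ 724. -230.   12.]
blade_seat 0.69 [508.  45.  46.]
blade 0.95 [ 626. -318.   12.]
blade 0.87 [ 302. -183.   10.]
blade 0.81 [509.  49.  49.]
```

Contact is made with about 4 N, and the carriage has moved about 14 mm with the blade still seated. I'll continue slowly.

```bash
python3 -m creep '{"claw":[0,0,0,0,0,0,0,0,0,0],"slide":[[0.1,0.01,0],[0.2,0.02,0],[0.3,0.04,0],[0.4,0.05,0],[0.5,0.06,0],[0.58,0.07,0],[0.64,0.08,0],[0.7,0.08,0],[0.74,0.09,0],[0.74,0.09,0]],"turn":[[0,0,0],[0,0,0],[0,0,0],[0,0,0],[0,0,0],[0,0,0],[0,0,0],[0,0,0],[0,0,0],[0,0,0]]}'
```

```text
t: 23.4
position: [445.9, 40.1, 33.7]
orientation: [0.998, 0.061, 0.0, 0.0]
wrist_force: [-3.2, -0.3, 0.6]
gripper_width: -0.0
grip_force: 1.6
```

```bash
python3 -m creep '{"claw":[0,0,0,0,0,0],"slide":[[0.04,0,0],[0.08,0.01,0],[0.12,0.01,0],[0.16,0.02,0],[0.16,0.02,0],[0.16,0.02,0]],"turn":[[0,0,0],[0,0,0],[0,0,0],[0,0,0],[0,0,0],[0,0,0]]}'
```

```text
t: 24.0
position: [448.3, 40.3, 33.6]
orientation: [0.998, 0.061, -0.001, 0.0]
wrist_force: [-6.6, -0.1, 5.7]
gripper_width: 0.1
grip_force: 3.3
```

```bash
python3 -m creep '{"claw":[0,0,0,0],"slide":[[0.03,0,0],[0.06,0.01,0],[0.06,0.01,0],[0.06,0.01,0]],"turn":[[0,0,0],[0,0,0],[0,0,0],[0,0,0]]}'; python3 -m creep '{"claw":[0,0,0,0],"slide":[[0.03,0,0],[0.06,0.01,0],[0.06,0.01,0],[0.06,0.01,0]],"turn":[[0,0,0],[0,0,0],[0,0,0],[0,0,0]]}'
python3 - <<'E'
from look import *
for c in('side','top'):marks(shot(c),['push_plate','blade_seat','blade'])
E
```

```text
t: 24.4
position: [448.2, 40.2, 33.3]
orientation: [0.998, 0.061, -0.003, 0.001]
wrist_force: [-9.1, -0.1, 7.2]
gripper_width: 0.2
grip_force: 4.7
t: 24.8
position: [448.0, 40.1, 33.1]
orientation: [0.998, 0.061, -0.004, 0.001]
wrist_force: [-12.7, -0.6, 9.0]
gripper_width: 0.2
grip_force: 6.1
push_plate 0.65 [457.  43.  70.]
blade_seat 0.6 [529.  50.  44.]
blade 0.97 [532.  49.  47.]
blade 0.64 [ 722. -231.    9.]
blade 0.59 [ 306. -182.    6.]
blade_seat 0.45 [525.  46.  47.]
blade 0.98 [ 627. -322.    8.]
blade 0.79 [ 302. -180.    5.]
blade 0.69 [ 726. -236.    9.]
```

The carriage is on its stop: force rises to 12 N with no further movement, after about 36 mm of travel. I'll back off and check.

```bash
python3 -m creep '{"claw":[0,0,0,0,0,0,0,0,0,0],"slide":[[-0.3,0,0],[-0.8,-0.1,0],[-1.2,-0.15,0],[-1.2,-0.15,1],[-1.2,-0.15,3],[-1.2,-0.15,5],[-1.2,-0.15,7],[-0.5,-2,7],[0.5,-4,7],[1.5,-6,7]],"turn":[[0,0,0],[0,0,0],[0,0,0],[0,0,0],[0,0,0],[0,0,0],[0,0,0],[0,0,0],[0,0,0],[0,0,0]]}'
python3 -m creep '{"claw":[0,0,0,0],"slide":[[0.5,-2,0],[1,-3,0],[1,-3,0],[1,-3,0]],"turn":[[0,0,0],[0,0,0],[0,0,0],[0,0,0]]}'
python3 - <<'E'
from look import *
lever()
for c in('side','top'):marks(shot(c),['push_plate','blade_seat','blade','wheel'])
f=shot('top');print(ctrl.get_state()['t'])
d=cv2.absdiff(f['pixels'],cv2.imread('pics/top1.png')[:,:,::-1]).max(2)
n,l,st,ce=cv2.connectedComponentsWithStats((cv2.GaussianBlur(d,(5,5),0)>30).astype(np.uint8))
for i in range(1,n):
    if st[i,4]>8: print(st[i],ce[i].round())
E
```

```text
t: 26.2
position: [485.7, -100.1, 209.8]
orientation: [0.998, 0.062, 0.002, 0.001]
wrist_force: [0.4, 0.7, -0.2]
gripper_width: 0.1
grip_force: 0.0
t: 26.6
position: [509.5, -173.5, 208.4]
orientation: [0.998, 0.061, 0.0, -0.0]
wrist_force: [-0.6, 1.1, -0.0]
gripper_width: 0.1
grip_force: 0.0
[ 509.5 -173.5  208.4] [-0.6  1.1 -0. ]
red 23 [613. 167.  94.] [[626.9 150.9  80. ]]
side [616. 164.] r 98.0 cam deg 1.0
side [ 438. -155.] r 316.0 cam deg -111.8
red 32 [614. 163.  97.] [[614.6 163.6  93. ]]
push_plate 0.6 [457.  43.  70.]
push_plate 0.36 [519. 151.  66.]
blade_seat 0.83 [529.  52.  46.]
blade_seat 0.6 [627.  65.  69.]
blade 0.7 [ 624. -318.    8.]
blade 0.67 [ 304. -182.    4.]
blade 0.62 [529.  51.  48.]
wheel 0.97 [627.  62.  68.]
push_plate 0.84 [462.  40.  68.]
blade_seat 0.76 [529.  45.  48.]
blade_seat 0.68 [574. 324.  -3.]
blade_seat 0.38 [ 437. -150.    0.]
blade 0.67 [ 628. -320.    8.]
blade 0.64 [ 725. -232.    8.]
blade 0.57 [530.  53.  48.]
wheel 0.8 [629.  59.  70.]
27.35
[ 353  171   77  175 7968] [393. 260.]
[252 175  46  52 688] [276. 205.]
[300 190  18  29 295] [308. 202.]
[318 195   6  12  43] [320. 201.]
[320 209   5  11  46] [322. 214.]
[285 215  14  11  76] [293. 221.]
[277 222   3   5  11] [278. 224.]
[303 222  22  14 204] [312. 229.]
[  381   262   211   138 13351] [483. 333.]
[309 352  11   9  51] [314. 356.]
[317 355  13  15  97] [323. 362.]
[354 357  26  12 221] [365. 362.]
[298 362   4   7  21] [299. 365.]
[299 365  12  26 103] [303. 381.]
[335 370  35  30 244] [349. 391.]
[329 372   4  10  28] [331. 377.]
[332 387   8   9  43] [336. 391.]
[313 392  17   8  90] [320. 396.]
```

```bash
python3 -c "
from workcell import ctrl
print(ctrl.close_job())"
```

```text
the job is handed in; nothing more can be done
None
```

The job is handed in at about 27 s: the lever is within about 1° of the yellow line, the carriage is home on its stop after about 36 mm of travel with the blade still seated, nothing else on the table was touched, and no verdict came back.

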